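# Clamp a coupon and hold the pen gauge on its ring

### The job

Swing the toggle clamp over until it is fully down on the coupon in the sloping nest, then take the pen gauge out of its stand and hold its spring tip in the middle of the printed ring on the coupon, square to the sloping face, pressed lightly so that the tip is pushed about half-way in (not bottomed). Finish while holding the gauge there steadily: do not put it down or let go. Leave the clamp down and the other things on the worktop where they are.

Things in the scene. Friction and masses are not known exactly. Their poses are not given: they have to be found in the camera images.
- coupon_top (a point): Centre of the upper face of the coupon, a plain grey plate 61 x 131 x 6 mm lying loose in the low rims of a fixed aluminium nest, sloping 20 degrees, rising away from the robot. x: up the slope (61 mm side); y: level, along the 131 mm side, roughly to the robot's left; z: square to the face, outward. This point is about 51 mm above the worktop. The rims stand lower than the face.
- ring_centre (a point): Centre of the thin black ring (17 mm in diameter, with four short outer ticks) printed on the coupon's upper face, on its middle line, 2 to 42 mm from the coupon's centre towards +y (the end away from the clamp). Axes as coupon_top.
- clamp_hinge (a point): Middle of the clamp's hinge, past the coupon's -y end (right), 90 mm from the bed's centre, 16 mm above the level of the coupon's face. The hinge line is parallel to the coupon's x. The two cheeks round it reach 9 mm above it.
- clamp_bar (a point): Centre of the black round cross bar (14 mm thick, 44 mm long, parallel to the hinge) at the free end of the clamp arm, 65 mm from the hinge. The steel arm is 14 mm wide, 10 mm thick, with a rubber foot under it 40 mm from the hinge. Bar up and leaning away from the coupon: open; bar over the coupon, arm parallel to its face: closed.
- clamp (a joint): Angle of the clamp arm: 0 = fully down, rubber foot on the coupon (stop); about 1.57 = square to the coupon's face; 1.9 = leaning back, open stop. Starts open, past centre. Stiff hinge: the arm stays where it is left; moving it takes about 2 to 3 N at the cross bar, the last bit needs a push from above.
- gauge_handle (a point): Centre of the pen gauge's white handle, 22 x 22 mm square, 84 mm long; starts upright in the stand, 108 mm above the worktop. z: along the pen, from tip to handle end; x, y: square to the flat sides. Below the handle: round collar (30 mm wide, 6 mm thick, rests on the stand), steel nose (16 mm wide, 40 mm long), spring tip, whose end is 100 mm from this point along -z. Mass about 0.1 kg.
- gauge_tip (a point): End of the gauge's spring tip (round steel rod, ball end 8 mm in diameter, sticks 12 mm out of the nose).
- plunger (a joint): How far the gauge's spring tip is pushed in, in m: 0 = out, 0.010 = bottomed. Spring: 1 N at the start of its travel, 6 N at the end, 0.5 N per mm.
- stand: Gauge stand: grey block 64 x 64 x 60 mm fixed to the worktop, with an upright hole of 20 mm diameter and 54 mm depth in the middle of its top. Origin at the centre of its underside. The gauge must be lifted about 60 mm to come clear.
- beaker: Bystander: small clear beaker, 52 mm wide, 68 mm high, origin under its centre. Leave it.
- tape_roll: Bystander: tape roll lying flat, 52 mm wide, 19 mm high, origin under its centre. Leave it.
- marker_1: Bystander: felt marker lying down, 136 mm long, origin under its centre. Leave it.
- petri_1: Bystander: petri dish, 62 mm wide, 14 mm high, origin under its centre. Leave it.
- timer: Bystander: flat lab timer, 62 x 62 x 18 mm, origin under its centre. Leave it.
- bottle_13: Bystander: small round bottle with a screw cap, 40 mm wide, 87 mm high, origin under its centre. Leave it.
Things that resemble listed ones, but are neither listed nor needed, are in the scene too. What is meant by the part that bears gauge_handle is not green, and is the larger of those in its own colour.

How it is judged:
On the way, in this order (a step that is already met when the one before it is completed fails the run):
1. the clamp is fully down on the coupon, the gauge still in its stand (value of joint clamp below 0.06 rad and distance of gauge_handle from where it was at the start of the episode below 0.02 m), for 0.2 s.
2. the gauge is lifted clear of its stand in the gripper (height (world z) of gauge_tip above 0.062 m and contact force between the fingers and gauge above 2 N and contact force between gauge and stand below 0.05 N), for 0.1 s.
At the end, for the whole second after the job is handed in: Clamp down (0.06 rad); gauge held still in the gripper, tip within 6 mm of the ring's centre, axis within 7 degrees of square to the coupon, spring tip pushed in 2.5 to 8 mm of its 10 mm by the coupon, the gauge not touching the nest or clamp (value of joint clamp below 0.06 rad and distance between gauge_tip and ring_centre below 0.006 m and angle between the z axis of gauge_handle and the z axis of coupon_top, either way round below 0.12 rad and value of joint plunger between 0.0025 and 0.008 m and contact force between plunger and coupon above 1 N and contact force between gauge and coupon below 8 N and contact force between the fingers and gauge above 2 N and contact force between gauge and nest below 0.05 N and linear speed of gauge below 0.02 m/s); the arm keeps its last pose, push and grip.
It fails at once if a bystander is pushed away or knocked over (distance of any of beaker, tape_roll, marker_1, petri_1, timer, bottle_13 from where it was at the start of the episode above 0.03 m or angle between any of beaker, bottle_13's own z axis and vertical above 0.7 rad).
It fails at once if the coupon is knocked out of its nest (distance of coupon_top from where it was at the start of the episode above 0.012 m).
It fails at once if the gauge is pressed hard onto the coupon (contact force between gauge and coupon above 25 N).
It also fails if it takes over 58 s, if anything falls off the work surface, if the arm or the gripper's body presses on something with over 40 N, if the wrist force passes 120 N, or if a joint passes its speed limit or range.

### The arm

A 6-joint arm with a two-finger parallel gripper is mounted at the origin on a cart in front of the work surface, level with it; the furniture and walls round the work are solid. World frame = base frame: x ahead of the robot, y to its left, z up, the work surface at z = 0. Lengths are in m, angles in rad, forces in N, time in s.
With the tool pointing down it reaches from about 0.425 to 0.95 m from the base axis. Payload 3.5 kg.
Tool frame: the origin (TCP) lies at the centre of the arm's flange, where the gripper is bolted on; the fingertips stand 173 mm ahead of it and the grasp point (between the pads) lies 155 mm ahead of it; z points along the fingers, y is the direction in which the jaws open and shut (so a half turn about z gives the same grasp; the last joint's range is limited). The gripper opens to 85 mm and grips with 20 to 120 N. Pads are 22 mm wide; open, the fingers measure 114 mm over their backs; the gripper's body (76 mm by 85 mm) begins 54 mm behind the grasp point. The pads swing forward as they close: fully open they stand 13 mm farther back than shut.
Start: joints at [1.108, 0.286, 1.577, -0, 1.279, -0.15], TCP at [0.208, 0.642, 0.405] pointing down, gripper open.
Joint ranges: [-2.77, 2.77], [-0.9, 2.22], [0.21, 2.48], [-1.53, 4.67], [0.24, 2.81], [-2.84, 2.84]. Speed limits (rad/s): [2.79, 2.79, 3.14, 3.14, 3.14, 3.14].

### API

Orientations are given as [roll, pitch, yaw] about the fixed x, y, z axes, in that order (R = Rz(yaw) Ry(pitch) Rx(roll)).
In Python, from bench import bot gives the robot as it stands. The module is installed in compiled form; this text tells all that it offers. Calls block until the motion is done:
- bot.move_ptp(position, orientation): joint-space move of the TCP to a pose.
- bot.movel(position, orientation=None, v=0.15, until_force=None): straight line of the TCP; orientation=None keeps the orientation; v is the mean speed in m/s. With until_force (N) it stops when the force on the tool has changed by that much, and returns True; else False.
- bot.goto_joints(angles): joint-space move.
- bot.ungrasp() and bot.gripper_close(f_grip=None): open the fingers fully, or close them until they stop; f_grip is the grip in N (None keeps the last).
- bot.wait(seconds).
- bot.inverse_kinematics(position, orientation): joint angles nearest the present ones, or None.
- bot.snapshot(name): name is "scene" or "top" or "wrist"; returns a dict with "color" (384x512x3 uint8, blue, green, red), "mtx" (3x3 intrinsics, pixels), "distortion" ([k1, k2, p1, p2, k3] as OpenCV has them; the pictures are not rectified), "rvec" (rotation vector, rad) and "tvec" (3), from world to camera coordinates, as OpenCV has them; the wrist camera has in their place "tool_from_camera" (4x4, takes a point from camera to tool coordinates, whose origin is the TCP and whose axes are the flange's). Camera axes: x right, y down, z forward; pixel columns grow to the right and rows downward; lengths in m; the calibration is good to about 2 mm. A picture is of the moment at which its call begins: read the wrist's pose just before it. There is no depth.
A pose or a line that the arm cannot do raises bot.MotionError and nothing moves.
- bot.hand_in(): hands the job in, once; it reports no verdict.
Trained networks look in a picture, given as the dict that the camera call returned (one of the last four; its "shot" number tells which), for a name from the list of things; names that differ only in an ending like _2 or _b are one class to them, and where a whole thing is asked for, a point or a joint stands for the part that bears it (a point fixed in the world has none). Each returns a list of dicts, best first, with "p" (0 to 1); they miss things now and then, are a little off and sometimes report something else, mostly with a low value. They report only what shows in the picture. A call takes as long as a camera call. They do not tell look-alikes from the thing itself.
- bot.boxes_of(picture, query): "rect" ([left, top, width, height] in pixels, round what is visible of it).
Readings, each from a call of its own:
- bot.get_t(): time.
- bot.get_joint_positions(): joint angles.
- bot.get_joint_velocities(): joint speeds.
- bot.get_joint_torque(): joint torques, N m.
- bot.get_eef_pos(): TCP position.
- bot.get_orientation(): TCP orientation.
- bot.get_contact_force(): force on the tool from outside, world axes, zero at the start.
- bot.get_wrist_torque(): the same for the moment, N m.
- bot.get_width(): finger opening in m.
Only numpy, scipy, OpenCV 4.12 (cv2) and the standard library are available. Lean on these libraries where they do the work, as an engineer would, in place of code of your own. Each camera call takes 0.05 s, during which the arm holds its last target.

## Working session

There is one attempt and no reset: what is moved stays moved. The work goes in short steps, each a Python script; the robot and the scene stay as the last script left them, time stands still between calls to the robot, and variables do not carry over. Pictures are saved under pics/ and viewed, and the job is handed in when it is done.

```bash
mkdir -p pics; ls; python3 - <<'E'
from bench import bot
import cv2,pickle
for n in ("scene","top","wrist"):
    s=bot.snapshot(n); pickle.dump(s,open(n+".pkl","wb")); cv2.imwrite(f"pics/{n}0.png",s["color"])
    if n!="wrist":
        print(n,s["mtx"].round(1).tolist(),s["distortion"],s["rvec"],s["tvec"])
    for q in ("gauge_handle","clamp_bar","coupon_top","stand","beaker","clamp_hinge"):
        try: print(q,[(d["rect"],round(d["p"],2)) for d in bot.boxes_of(s,q)])
        except Exception as e: print(q,repr(e))
print(bot.get_t(),bot.get_eef_pos(),bot.get_orientation())
E
```

```text
pics
scene [[397.1, 0.0, 251.5], [0.0, 397.1, 181.4], [0.0, 0.0, 1.0]] [0.00229985 0.         0.         0.         0.        ] [ 1.8522195  -1.15476935  0.63979091] [-0.192825    0.32515741  0.76057938]
gauge_handle [([279.7, 158.9, 7.8, 40.8], 0.84), ([219.2, 155.2, 13.5, 33.6], 0.81)]
clamp_bar [([371.5, 197.9, 7.7, 25.5], 0.71)]
coupon_top [([315.1, 199.9, 56.0, 28.2], 0.64)]
stand [([208.1, 182.5, 32.8, 29.6], 0.87), ([296.4, 194.4, 98.3, 62.2], 0.72)]
beaker [([250.0, 162.7, 16.6, 27.5], 0.81), ([370.1, 196.2, 14.1, 27.5], 0.25)]
clamp_hinge [([297.0, 194.5, 97.0, 61.1], 0.81)]
top [[382.9, 0.0, 259.8], [0.0, 382.9, 188.6], [0.0, 0.0, 1.0]] [-0.01761811  0.          0.          0.          0.        ] [ 2.14215077 -2.13873827  0.21599788] [0.00732186 0.52592847 1.15853376]
gauge_handle []
clamp_bar [([296.3, 167.3, 76.0, 46.0], 0.45)]
coupon_top [([309.1, 173.5, 43.3, 28.4], 0.7), ([245.6, 217.9, 20.1, 15.7], 0.43)]
stand [([208.9, 186.5, 26.6, 18.4], 0.95), ([232.5, 146.9, 15.3, 18.8], 0.72)]
beaker [([230.5, 145.8, 17.2, 19.6], 0.68)]
clamp_hinge [([308.8, 175.6, 42.6, 24.7], 0.62), ([294.6, 167.7, 77.7, 45.0], 0.58)]
gauge_handle []
clamp_bar []
coupon_top []
stand []
beaker []
clamp_hinge []
1.05 [0.20766683 0.64224156 0.40472235] [-3.14156471e+00  1.53210631e-05  2.82879252e+00]
```

```bash
python3 - <<'E'
import cv2,pickle
s=pickle.load(open("scene.pkl","rb"))["color"];t=pickle.load(open("top.pkl","rb"))["color"]
cv2.imwrite("pics/s_crop.png",cv2.resize(s[130:280,190:420],None,fx=3.4,fy=3.4,interpolation=cv2.INTER_CUBIC))
cv2.imwrite("pics/t_crop.png",cv2.resize(t[110:260,170:400],None,fx=3.4,fy=3.4,interpolation=cv2.INTER_CUBIC))
E
```

```text
(no output)
```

View pics/scene0.png

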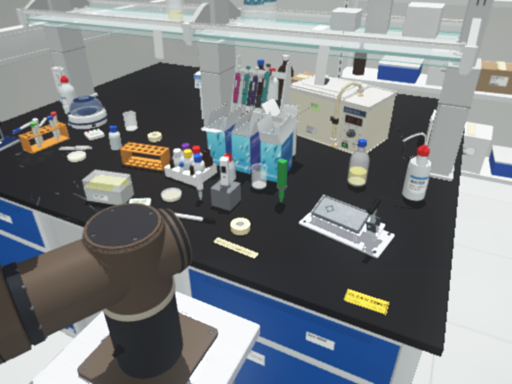

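View pics/top0.png

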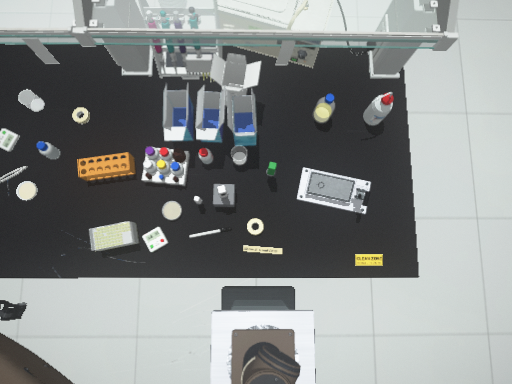

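View pics/s_crop.png

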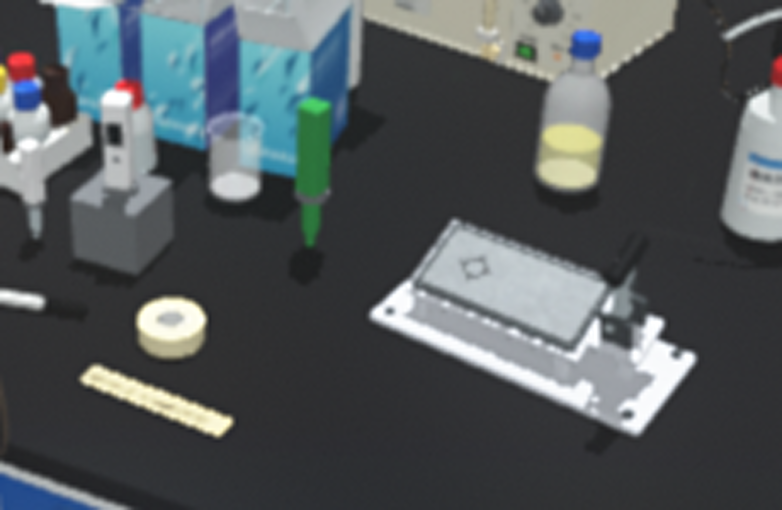

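View pics/t_crop.png

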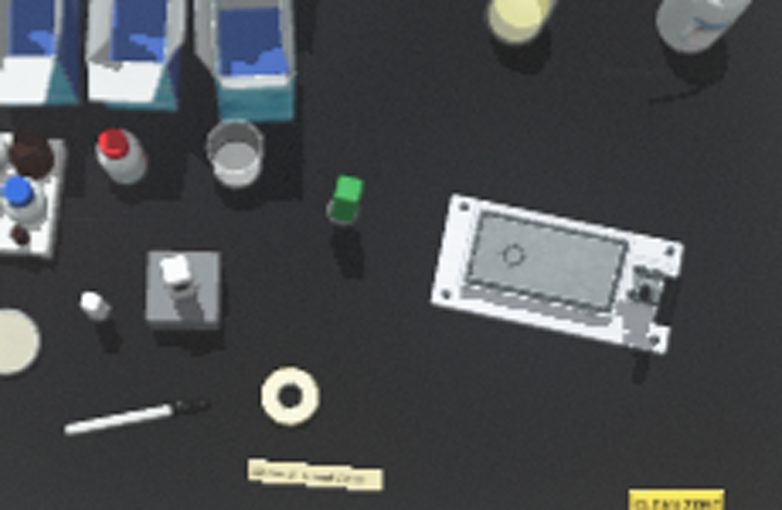

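View pics/wrist0.png

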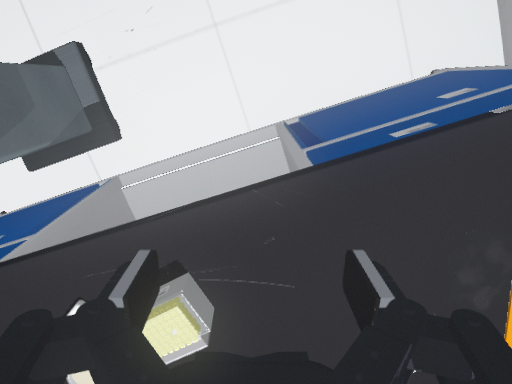

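```bash
cat > h.py <<'E'
import numpy as np,cv2,pickle
from scipy.spatial.transform import Rotation as R
from scipy.optimize import least_squares
def proj(s,P):
    return cv2.projectPoints(np.atleast_2d(np.asarray(P,float)),s["rvec"],s["tvec"],s["mtx"],s["distortion"])[0][:,0]
def ray(s,uv):
    n=cv2.undistortPoints(np.array([[uv]],float),s["mtx"],s["distortion"])[0,0]
    Rm=cv2.Rodrigues(s["rvec"])[0]; o=-Rm.T@np.ravel(s["tvec"]); return o,Rm.T@np.r_[n,1]
def onz(s,uv,z):
    o,d=ray(s,uv); return o+d*(z-o[2])/d[2]
def wext(s,pos,rpy):
    T=np.eye(4);T[:3,:3]=R.from_euler("xyz",rpy).as_matrix();T[:3,3]=pos
    W=np.linalg.inv(T@s["tool_from_camera"]); s["rvec"]=cv2.Rodrigues(W[:3,:3])[0];s["tvec"]=W[:3,3]; return s
def Rc(yaw): return (R.from_euler("z",yaw)*R.from_euler("y",-20,degrees=True)).as_matrix()
E
python3 - <<'E'
from h import *
S=pickle.load(open("scene.pkl","rb"));T=pickle.load(open("top.pkl","rb"))
cv=lambda c,o:(np.array(c)+.5)/3.4-.5+o
tc=cv([(482,212),(628,240),(612,315),(468,285)],(170,110)); sc=cv([(455,222),(612,285),(575,345),(415,283)],(190,130))
tr=cv((513,255),(170,110));sr=cv((474,268),(190,130))
L=np.array([(30.5,65.5,0),(30.5,-65.5,0),(-30.5,-65.5,0),(-30.5,65.5,0)])/1e3
def f(p,full=False):
    c=np.r_[p[:2],.051+p[4]]; M=Rc(p[2])
    P=c+L@M.T; r=c+M@np.r_[0,p[3],0]
    a=np.r_[proj(T,P)-tc,proj(S,P)-sc,proj(T,r)-tr,proj(S,r)-sr]
    return a if full else np.r_[a.ravel(),p[4]*1000]
q=least_squares(f,[.6,-.2,-.1,.02,0]);print(q.x,f(q.x,True).round(1).tolist())
p=q.x
# stand top and handle top in top view
for n,c,z in(("stand TL",(147,252),.06),("stand BR",(220,328),.06),("handle top",(176,265),.15)):
    print(n,onz(T,cv(c,(170,110)),z))
for n,c,z in(("htop",(117,95),.15),):print(n,onz(S,cv(c,(190,130)),z))
for n,c in (("tape",(290,395)),("beaker",(236,165)),("green",(345,205)),("smallwhite",(95,305)),("redbottle",(125,160)),("petri",(5,340)),("marker",(120,420))):print(n,onz(T,cv(c,(170,110)),0.01))
E
```

```text
[ 5.30488372e-01 -2.15988329e-01 -1.92161699e-01  3.31144792e-02
 -3.18460562e-04] [[1.1, 1.9], [-0.9, 1.6], [-0.6, -1.8], [1.1, -0.9], [0.4, 1.4], [-1.1, -0.7], [-0.6, -1.1], [1.3, -0.8], [-0.0, 0.6], [0.0, -0.3]]
stand TL [0.53833815 0.15429142 0.06      ]
stand BR [0.46850218 0.08684285 0.06      ]
handle top [0.51010519 0.12073457 0.15      ]
htop [0.50764142 0.12150089 0.15      ]
tape [0.41194133 0.02268674 0.01      ]
beaker [0.63383729 0.07523357 0.01      ]
green [ 0.59475324 -0.03000026  0.01      ]
smallwhite [0.49664753 0.20726973 0.01      ]
redbottle [0.63820711 0.18234269 0.01      ]
petri [0.46310821 0.29075082 0.01      ]
marker [0.38841139 0.18107699 0.01      ]
```

```bash
cat >> h.py <<'E'
C=np.array([.5305,-.216,.051]);YAW=-.192
def setup(): 
    M=Rc(YAW); return C,M
def ori(M,flip):  # tool z=-n, tool y = +-cx
    s=-1 if flip else 1
    Rt=np.c_[s*M[:,1],s*M[:,0],-M[:,2]]
    return R.from_matrix(Rt).as_euler("xyz")
E
python3 - <<'E'
from bench import bot
from h import *
C,M=setup()
w=pickle.load(open("wrist.pkl","rb"));print(w["tool_from_camera"].round(3).tolist(),w["mtx"].round(1).tolist())
for fl in(0,1):
    o=ori(M,fl);print(fl,o)
    for l in((0,0,.28),(0,-.14,.25),(0,-.02,.19),(0,.033,.27)):
        j=bot.inverse_kinematics((C+M@np.array(l)).tolist(),o.tolist());print(l,None if j is None else np.round(j,2))
print(bot.get_t())
E
```

```text
[[-0.001, -0.95, -0.314, 0.081], [1.0, -0.002, 0.0, -0.0], [-0.001, -0.314, 0.95, 0.031], [0.0, 0.0, 0.0, 1.0]] [[324.9, 0.0, 251.1], [0.0, 324.9, 188.5], [0.0, 0.0, 1.0]]
0 [2.7925268  0.         1.37879633]
(0, 0, 0.28) [-0.66 -0.11  2.19  0.23  0.76 -0.61]
(0, -0.14, 0.25) [-0.9   0.08  2.06  0.33  0.76 -0.92]
(0, -0.02, 0.19) [-0.67  0.11  2.15  0.29  0.59 -0.69]
(0, 0.033, 0.27) [-0.59 -0.1   2.2   0.2   0.73 -0.53]
1 [-2.7925268   0.         -1.76279633]
(0, 0, 0.28) [-0.66 -0.11  2.19  0.23  0.76  2.53]
(0, -0.14, 0.25) [-0.9   0.08  2.06  0.33  0.76  2.23]
(0, -0.02, 0.19) [-0.67  0.11  2.15  0.29  0.59  2.45]
(0, 0.033, 0.27) [-0.59 -0.1   2.2   0.2   0.73  2.61]
1.05
```

```bash
python3 - <<'E'
from bench import bot
from h import *
C,M=setup();o=ori(M,0).tolist()
bot.gripper_close(f_grip=60)
bot.move_ptp((C+M@np.array([0,.05,.33])).tolist(),o)
p,q=bot.get_eef_pos(),bot.get_orientation()
s=bot.snapshot("wrist");wext(s,p,q);pickle.dump(s,open("w1.pkl","wb"));cv2.imwrite("pics/w1.png",s["color"])
print(bot.get_t(),bot.get_width(),p,q)
L=np.array([(30.5,65.5,0),(30.5,-65.5,0),(-30.5,-65.5,0),(-30.5,65.5,0),(0,33.1,0),(0,-111,77.5)])/1e3
print(proj(s,C+L@M.T))
E
```

```text
4.8333 -0.0001402326934736859 [ 0.4295011  -0.14501616  0.36118158] [ 2.79242211e+00 -1.83040875e-05  1.37979215e+00]
[[283.72647719 154.84559002]
 [279.79606631 275.3597032 ]
 [222.72178368 275.36379261]
 [218.6634957  154.87401864]
 [251.20973427 187.69595973]
 [251.24661519 366.67428768]]
```

View pics/w1.png

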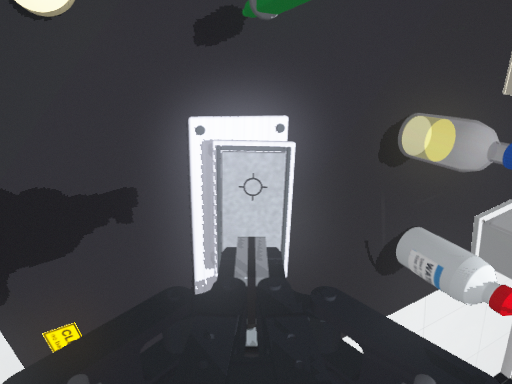

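```bash
python3 - <<'E'
from h import *
s=pickle.load(open("w1.pkl","rb"));i=s["color"][105:305,180:310]
cv2.imwrite("pics/w1c.png",cv2.resize(i,None,fx=3.9,fy=3,interpolation=cv2.INTER_CUBIC)[:600])
cv2.imwrite("pics/w1c.png",cv2.resize(s["color"][135:215,190:310],None,fx=6,fy=6,interpolation=cv2.INTER_CUBIC))
E
```

```text
(no output)
```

View pics/w1c.png

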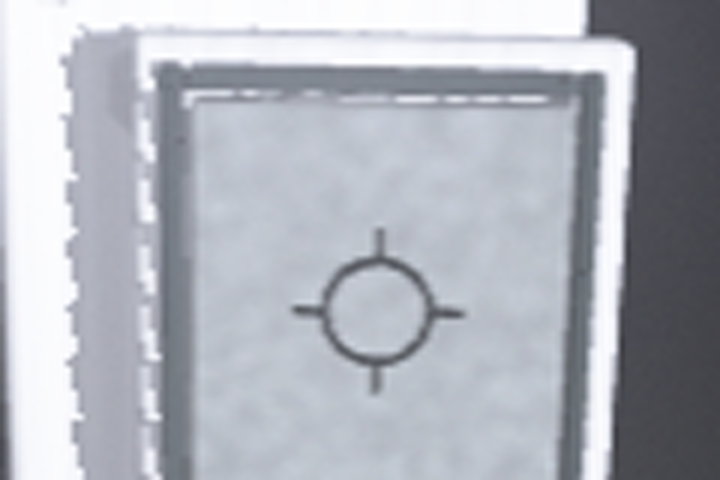

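```bash
python3 - <<'E'
from h import *
S=pickle.load(open("scene.pkl","rb"));T=pickle.load(open("top.pkl","rb"));W=pickle.load(open("w1.pkl","rb"))
cv=lambda c,o,k=3.4:(np.array(c)+.5)/k-.5+o
tc=cv([(482,212),(628,240),(612,315),(468,285)],(170,110)); sc=cv([(455,222),(612,285),(575,345),(415,283)],(190,130))
tr=cv((513,255),(170,110));sr=cv((474,268),(190,130))
wc=cv([(190,100),(578,100)],(190,135),6);wr=cv((378,311),(190,135),6)
L=np.array([(30.5,65.5,0),(30.5,-65.5,0),(-30.5,-65.5,0),(-30.5,65.5,0)])/1e3
def f(p,full=False):
    c=np.r_[p[:2],.051+p[4]]; M=Rc(p[2])
    P=c+L@M.T; r=c+M@np.r_[0,p[3],0]
    a=np.r_[proj(T,P)-tc,proj(S,P)-sc,proj(T,r)-tr,proj(S,r)-sr,proj(W,P[[3,0]])-wc,proj(W,r)-wr]
    return a if full else np.r_[a[:8].ravel()*.5,a[8:10].ravel(),a[10:].ravel()*1,p[4]*1000]
q=least_squares(f,[.6,-.2,-.1,.02,0]);print(q.x,f(q.x,True).round(1).tolist())
p=q.x;print("ring",np.r_[p[:2],.051+p[4]]+Rc(p[2])@[0,p[3],0])
# wrist only rays
o,d=ray(W,wr);M=Rc(p[2]);n=M[:,2];c=np.r_[p[:2],.051]
print("ring wrist",o+d*(n@(c-o))/(n@d))
for u in (tr,):o,d=ray(T,u);print("ring top",o+d*(n@(c-o))/(n@d))
o,d=ray(S,sr);print("ring scene",o+d*(n@(c-o))/(n@d))
E
```

```text
[ 5.32665752e-01 -2.13473338e-01 -2.01895373e-01  3.10190535e-02
 -5.10240110e-04] [[0.4, 1.0], [-1.7, 1.2], [-1.6, -2.3], [0.3, -1.8], [-0.0, 0.8], [-1.9, -1.2], [-1.6, -1.7], [0.7, -1.6], [-0.2, -0.0], [0.1, -0.7], [-0.5, 0.0], [-0.1, 0.6], [0.3, 0.1]]
ring [ 0.5388859  -0.18308434  0.05048976]
ring wrist [ 0.53847466 -0.18272609  0.05082722]
ring top [ 0.53864733 -0.18352415  0.05094703]
ring scene [ 0.53609443 -0.18366178  0.05004677]
```

```bash
sed -i 's/^C=.*/C=np.array([.5327,-.2135,.051]);YAW=-.20/' h.py; python3 - <<'E'
from bench import bot
from h import *
C,M=setup();o=ori(M,0).tolist()
def go(y,z,v=.15,**k):
    return bot.movel((C+M@np.array([0,y,z+.173])).tolist(),o,v=v,**k)
def pt(th,over):
    B=np.array([-.090+.065*np.cos(th),.016+.065*np.sin(th)]);t=np.array([np.sin(th),-np.cos(th)])
    return B-.007*t+over*t
bot.move_ptp((C+M@np.array([0,-.148,.16+.173])).tolist(),o)
F0=np.array(bot.get_contact_force())
go(-.148,pt(1.9,0)[1])
print("F",np.array(bot.get_contact_force())-F0)
for th in np.arange(1.9,1.0,-.1):
    k=pt(th,.0015); go(k[0]-.011,k[1],v=.08)
    print(round(th,2),(np.array(bot.get_contact_force())-F0).round(1),bot.get_t())
p,q=bot.get_eef_pos(),bot.get_orientation()
for n in("wrist","scene"):
    s=bot.snapshot(n);cv2.imwrite(f"pics/c1_{n}.png",s["color"])
print(bot.get_t())
E
```

```text
F [1.42004794 0.10542222 0.17362846]
1.9 [-0.5 -0.5  1.3] 6.7583
1.8 [-0.1 -0.3  0.3] 7.0083
1.7 [-0.1  0.   0.3] 7.2583
1.6 [0.2 0.1 1.3] 7.5083
1.5 [ 0.3 -0.2  0.3] 7.7583
1.4 [ 1.2 -0.8  0.7] 8.0083
1.3 [-0.   0.4  1. ] 8.2583
1.2 [ 1.1 -0.4  0.5] 8.5083
1.1 [-0.1 -1.1 -0.5] 8.7583
8.8583
```

```bash
python3 - <<'E'
import cv2
a=cv2.imread("pics/c1_scene.png")[150:260,290:430];b=cv2.imread("pics/c1_wrist.png")
cv2.imwrite("pics/c1s.png",cv2.resize(a,None,fx=5,fy=5,interpolation=cv2.INTER_CUBIC))
E
```

```text
(no output)
```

View pics/c1s.png

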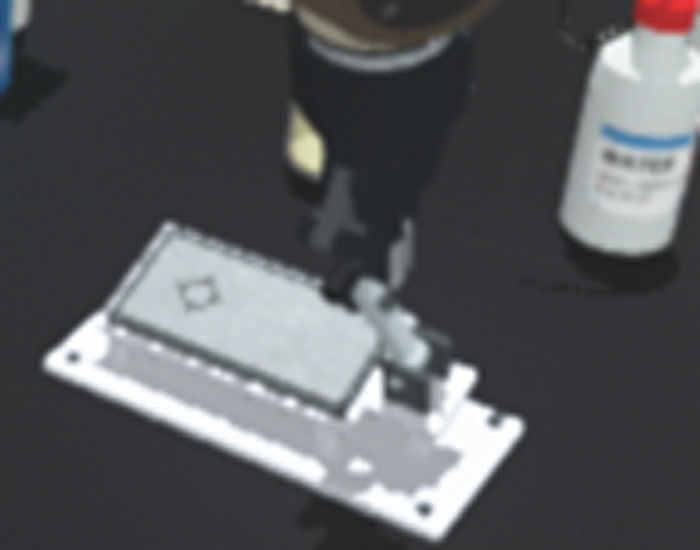

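View pics/c1_wrist.png

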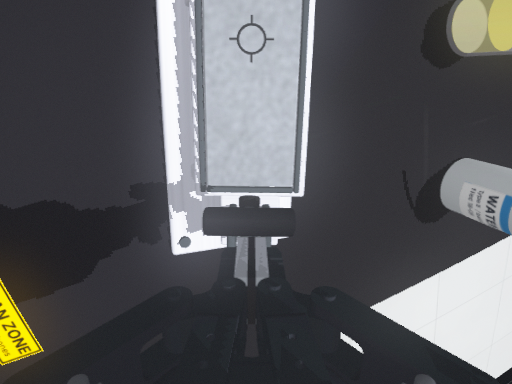

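```bash
python3 - <<'E'
from bench import bot
from h import *
C,M=setup();o=ori(M,0).tolist()
def go(y,z,v=.15,**k):
    return bot.movel((C+M@np.array([0,y,z+.173])).tolist(),o,v=v,**k)
def pt(th,over):
    B=np.array([-.090+.065*np.cos(th),.016+.065*np.sin(th)]);t=np.array([np.sin(th),-np.cos(th)])
    return B-.007*t+over*t
F=lambda:np.array(bot.get_contact_force()).round(1)
for th in np.arange(1.0,.15,-.1):
    k=pt(th,.0015); off=np.interp(th,[.2,.9],[.002,-.011]); go(k[0]+off,k[1],v=.08)
    print(round(th,2),F(),bot.get_t())
print(go(-.024,.017,v=.03,until_force=18))
p=np.array(bot.get_eef_pos());print(F(),M.T@(p-C)-[0,0,.173])
bot.wait(.2);print(F(),bot.get_t())
for n in("wrist","scene"):
    s=bot.snapshot(n);cv2.imwrite(f"pics/c2_{n}.png",s["color"])
a=cv2.imread("pics/c2_scene.png")[150:260,290:430]
cv2.imwrite("pics/c2s.png",cv2.resize(a,None,fx=5,fy=5,interpolation=cv2.INTER_CUBIC))
E
```

```text
1.0 [ 0.3 -0.4 -0.2] 9.1083
0.9 [-0.8 -0.3 -0.2] 9.3583
0.8 [ 0.5 -0.4 -0.1] 9.6083
0.7 [ 0.3 -0.5  0.1] 9.8583
0.6 [-0.1 -0.4 -0.8] 10.1083
0.5 [ 0.5 -0.4  0.6] 10.3583
0.4 [0.2 0.3 0.5] 10.6083
0.3 [0.5 0.4 0.6] 10.8583
0.2 [ 0.2 -0.9 -0.1] 11.1083
True
[-6.1  2.7  8.8] [ 0.00061287 -0.02457173  0.02309   ]
[-5.9  1.1  7.9] 11.7583
```

View pics/c2s.png

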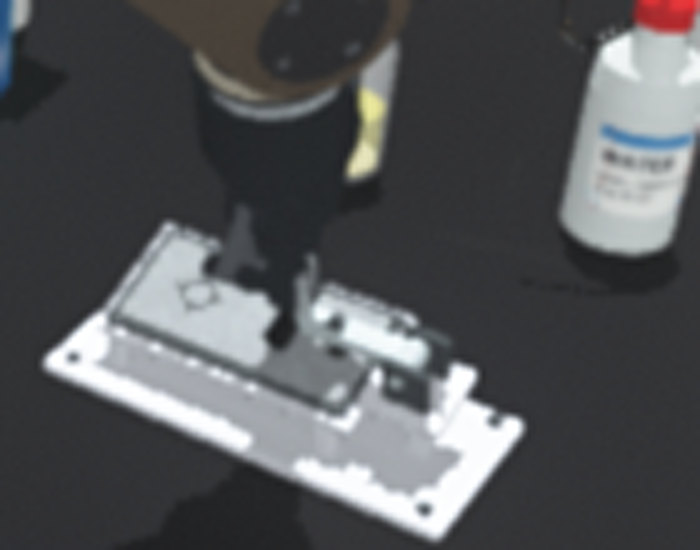

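View pics/c2_wrist.png

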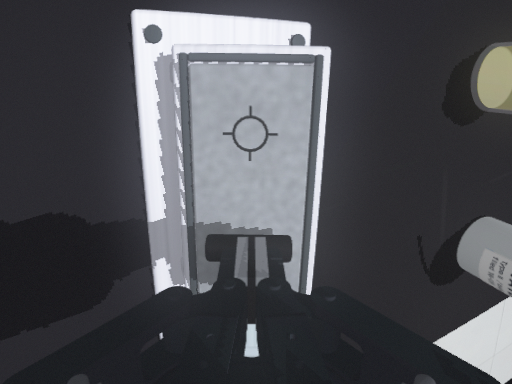

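```bash
python3 - <<'E'
from bench import bot
from h import *
C,M=setup();o=ori(M,0).tolist()
F=lambda:np.array(bot.get_contact_force()).round(1)
def go(y,z,v=.15,**k):
    return bot.movel((C+M@np.array([0,y,z+.173])).tolist(),o,v=v,**k)
print(go(-.0245,.0205,v=.015,until_force=12))
p=np.array(bot.get_eef_pos());print(F(),M.T@(p-C)-[0,0,.173])
go(-.0245,.12)
bot.ungrasp()
# over stand, tool down
st=np.array([.504,.1205]);print(bot.get_t())
g=[3.14159265,0,YAW+np.pi/2]
for yw in(0,np.pi/2,-np.pi/2,np.pi):
    j=bot.inverse_kinematics([st[0],st[1],.13+.155],[np.pi,0,yw]);print(yw,None if j is None else np.round(j,2))
E
```

```text
True
[-7.2  1.7  9. ] [ 0.00106662 -0.02485386  0.02305782]
13.65
0 [ 0.04  0.08  2.05 -0.    1.01  1.61]
1.5707963267948966 [ 0.04  0.08  2.05 -0.    1.01  0.04]
-1.5707963267948966 None
3.141592653589793 [ 0.04  0.08  2.05  0.    1.01 -1.53]
```

```bash
python3 - <<'E'
from bench import bot
from h import *
bot.move_ptp([.504,.14,.44],[np.pi,0,np.pi/2])
p,q=bot.get_eef_pos(),bot.get_orientation()
s=bot.snapshot("wrist");wext(s,p,q);pickle.dump(s,open("w3.pkl","wb"));cv2.imwrite("pics/w3.png",s["color"])
print(bot.get_t(),[(d["rect"],d["p"]) for d in bot.boxes_of(s,"gauge_handle")])
c=proj(s,[[.504,.1205,.15]])[0];print(c)
x,y=int(c[0])-60,int(c[1])-50
cv2.imwrite("pics/w3c.png",cv2.resize(s["color"][y:y+100,x:x+120],None,fx=6,fy=6,interpolation=cv2.INTER_CUBIC));print(x,y)
sc=bot.snapshot("scene");cv2.imwrite("pics/c3s.png",cv2.resize(sc["color"][150:260,290:430],None,fx=5,fy=5,interpolation=cv2.INTER_CUBIC))
E
```

```text
15.125 [([227.5, 94.7, 18.9, 20.5], 0.83), ([301.1, 260.2, 36.9, 79.2], 0.75), ([335.1, 181.3, 56.1, 51.5], 0.57)]
[251.480911   204.12091357]
191 154
```

View pics/w3.png

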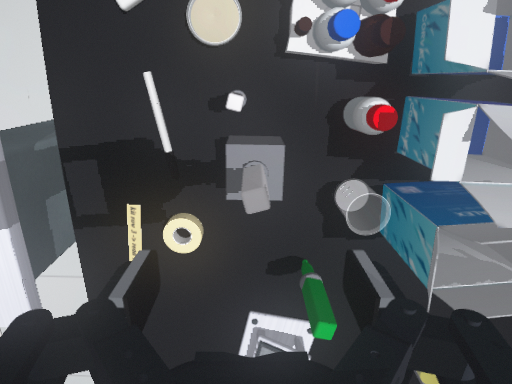

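View pics/w3c.png

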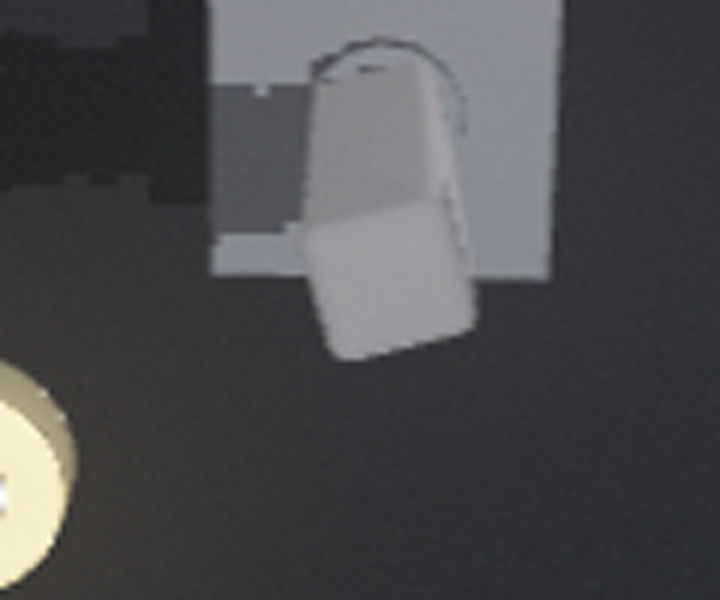

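View pics/c3s.png

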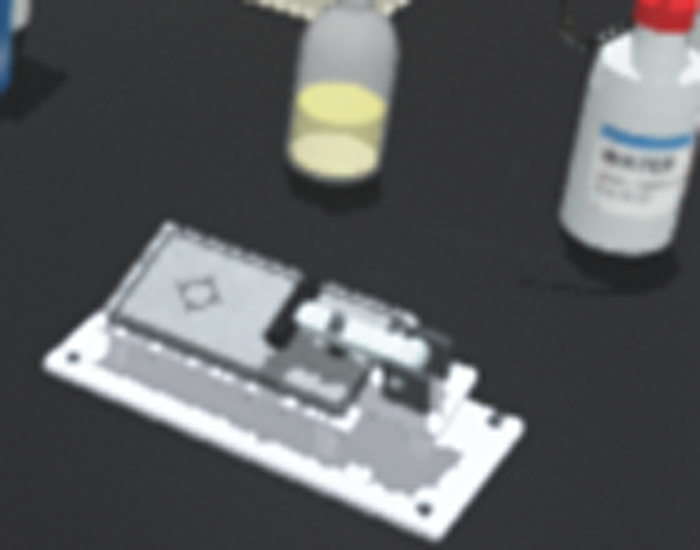

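```bash
python3 - <<'E'
from h import *
s=pickle.load(open("w3.pkl","rb"))
c=(np.array([(303,230),(435,200),(478,328),(338,361)])+.5)/6-.5+[191,154]
P=np.array([onz(s,u,.15) for u in c]);print(P.round(4),P.mean(0))
for i in range(4):
    d=P[(i+1)%4]-P[i];print(np.hypot(*d[:2]).round(4),np.degrees(np.arctan2(d[1],d[0])).round(1))
c=(np.array([(212,-0),(563,0),(548,280),(210,275)])+.5)/6-.5+[191,154]
c=np.array([(226,137),(284,137)]).tolist()+c[2:].tolist()
P=np.array([onz(s,u,.06) for u in c]);print(P.round(4),P.mean(0))
E
```

```text
[[0.4953 0.1315 0.15  ]
 [0.5137 0.1359 0.15  ]
 [0.52   0.1167 0.15  ]
 [0.5001 0.1116 0.15  ]] [0.50727452 0.12392257 0.15      ]
0.0189 13.4
0.0202 -71.8
0.0206 -165.8
0.0204 103.5
[[0.4767 0.1631 0.06  ]
 [0.539  0.1629 0.06  ]
 [0.5387 0.0905 0.06  ]
 [0.4743 0.0916 0.06  ]] [0.50716305 0.1270378  0.06      ]
```

```bash
python3 - <<'E'
from bench import bot
from h import *
F=lambda:np.array(bot.get_contact_force()).round(1)
o=[np.pi,0,np.pi/2+.25];x,y=.507,.1232
bot.move_ptp([x,y,.36],o);print(F())
print(bot.movel([x,y,.283],o,v=.1,until_force=8),F())
bot.gripper_close(f_grip=70);print(bot.get_width(),F(),bot.get_t())
bot.movel([x,y,.283+.08],o,v=.1)
print(bot.get_width(),F(),bot.get_wrist_torque(),bot.get_t())
p,q=bot.get_eef_pos(),bot.get_orientation();print(p,q)
s=bot.snapshot("wrist");wext(s,p,q);pickle.dump(s,open("w4.pkl","wb"));cv2.imwrite("pics/w4.png",s["color"])
s=bot.snapshot("scene");cv2.imwrite("pics/g4.png",cv2.resize(s["color"][100:230,170:330],None,fx=5,fy=4.6,interpolation=cv2.INTER_CUBIC))
E
```

```text
[ 0.1  0.3 -0.3]
False [-0.3 -0.3 -0.3]
0.021127976292479117 [-0.7  0.4  1. ] 17.1667
0.021533156930796778 [ 0.8  0.6 -0.7] [-0.02259904  0.0483378  -0.00459036] 18.1167
[0.50667493 0.12318125 0.36210212] [-3.13990820e+00 -3.52945349e-04  1.82080512e+00]
```

View pics/w4.png

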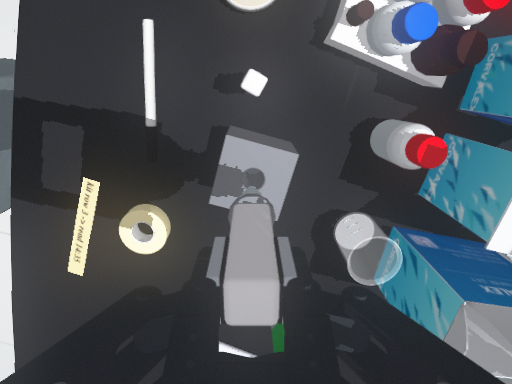

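View pics/g4.png

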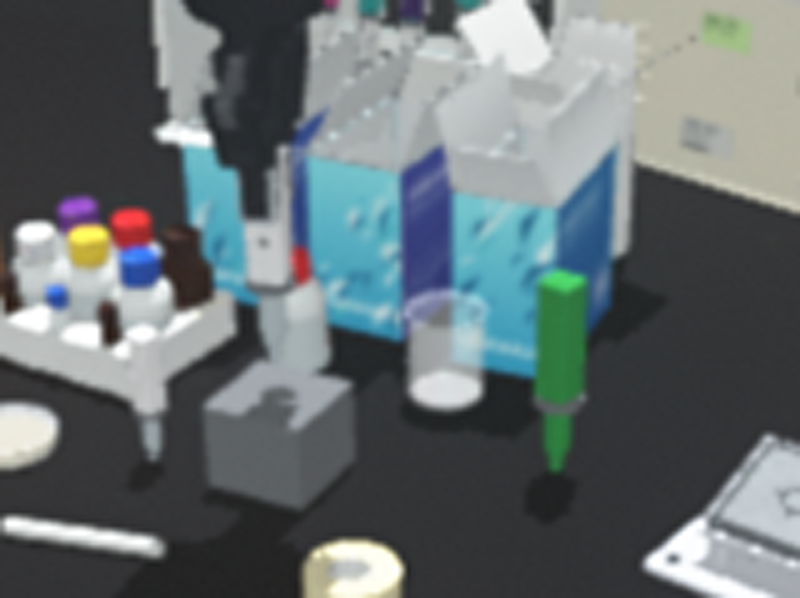

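```bash
python3 - <<'E'
from h import *
s=pickle.load(open("w4.pkl","rb"))
A=np.linalg.inv(s["tool_from_camera"])
def pj(P):return cv2.projectPoints(np.array(P,float),cv2.Rodrigues(A[:3,:3])[0],A[:3,3],s["mtx"],s["distortion"])[0][:,0].round(1).tolist()
for dx in(-.003,0,.003):
    print(dx,pj([(dx+.011,-.011,.132),(dx+.011,.011,.132),(dx-.011,-.011,.132),(dx-.011,.011,.132),(dx+.011,-.011,.216),(dx+.011,.011,.216),(dx+.015,0,.222),(dx,0,.274)]))
cv2.imwrite("pics/w4c.png",cv2.resize(s["color"][150:340,190:310],None,fx=4,fy=3.1,interpolation=cv2.INTER_CUBIC))
E
```

```text
-0.003 [[221.2, 290.2], [281.1, 290.1], [223.1, 337.1], [279.3, 337.1], [233.2, 206.5], [269.2, 206.5], [251.2, 197.0], [251.2, 192.6]]
0 [[220.9, 283.3], [281.4, 283.2], [222.9, 331.1], [279.5, 331.1], [233.1, 201.9], [269.3, 201.9], [251.2, 192.5], [251.2, 189.0]]
0.003 [[220.6, 276.2], [281.6, 276.2], [222.6, 325.0], [279.8, 324.9], [233.0, 197.3], [269.4, 197.2], [251.2, 187.9], [251.2, 185.4]]
```

View pics/w4c.png

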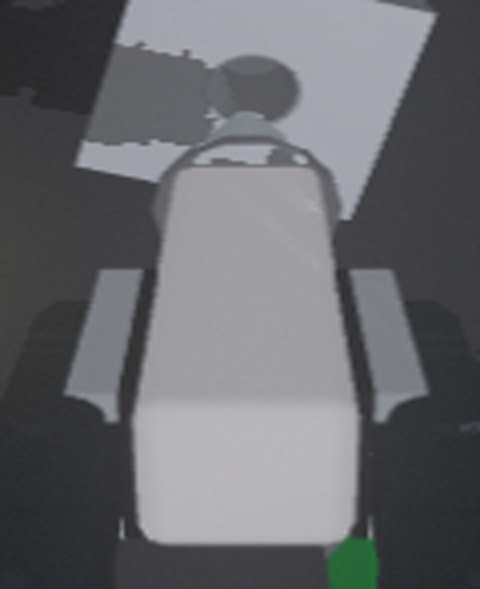

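```bash
python3 - <<'E'
from bench import bot
from h import *
C,M=setup();o=ori(M,0).tolist();n=M[:,2]
ring=np.array([.5386,-.183,.0507])
bot.movel([.5,.10,.38],v=.12)
bot.movel((ring+n*(.274+.05)).tolist(),o,v=.15)
bot.movel((ring+n*(.274+.012)).tolist(),o,v=.08)
bot.wait(.2)
p,q=bot.get_eef_pos(),bot.get_orientation();print(bot.get_t(),p,q,bot.get_width(),M.T@(np.array(p)-ring), bot.get_contact_force())
s=bot.snapshot("wrist");wext(s,p,q);pickle.dump(s,open("w5.pkl","wb"));cv2.imwrite("pics/w5c.png",cv2.resize(s["color"][100:340,170:330],None,fx=5,fy=2.5,interpolation=cv2.INTER_CUBIC))
for nm,(a,b,c,d) in(("scene",(130,240,280,420)),("top",(130,240,260,400))):
    s=bot.snapshot(nm);pickle.dump(s,open(nm+"5.pkl","wb"));cv2.imwrite(f"pics/{nm}5.png",cv2.resize(s["color"][a:b,c:d],None,fx=5.4,fy=5.4,interpolation=cv2.INTER_CUBIC))
E
```

```text
21.4 [ 0.44285057 -0.16366874  0.32013802] [2.79124957e+00 5.11047278e-04 1.37073317e+00] 0.021395428374281357 [ 3.62794764e-04 -7.65534895e-05  2.86597905e-01] [ 0.21861937 -0.5503622  -1.26981066]
```

View pics/w5c.png

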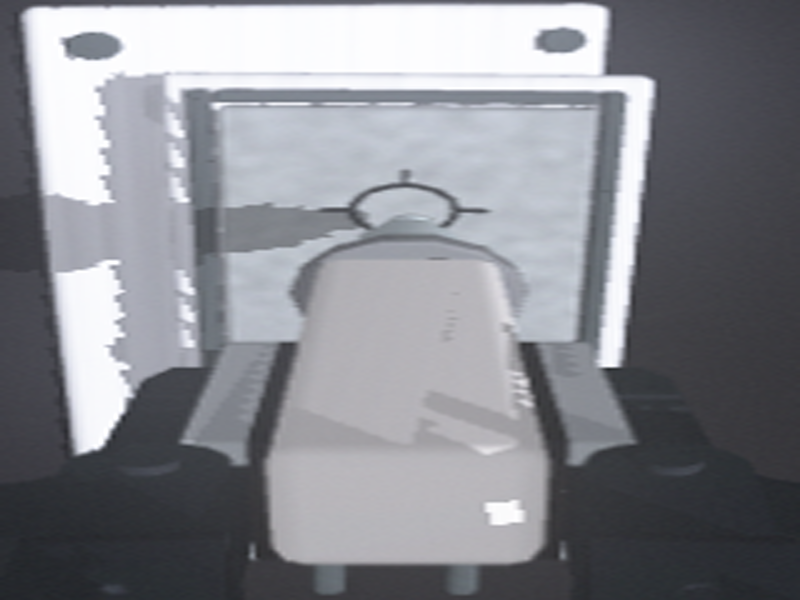

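View pics/scene5.png

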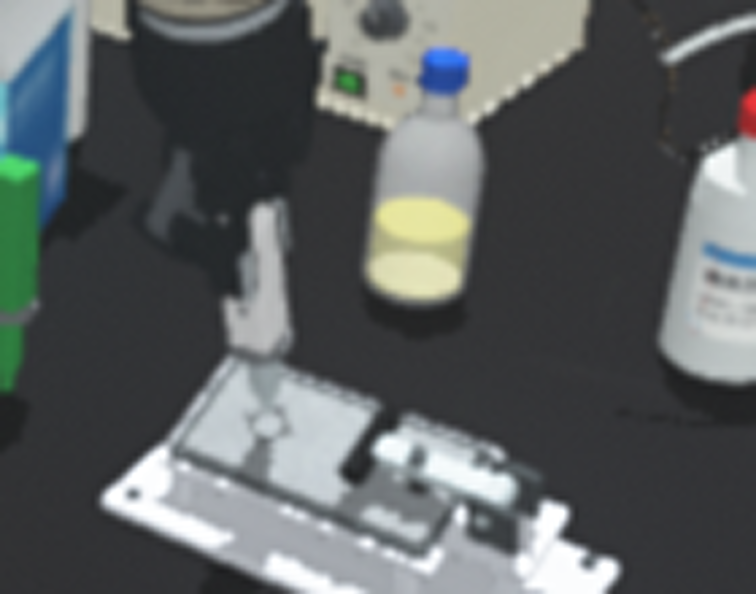

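View pics/top5.png

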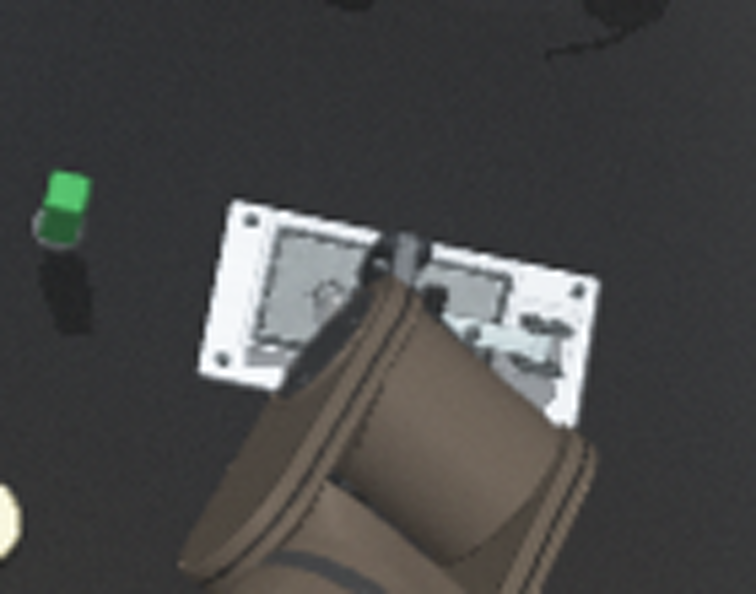

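```bash
python3 - <<'E'
from h import *
s=pickle.load(open("w5.pkl","rb"))
A=np.linalg.inv(s["tool_from_camera"])
def pj(P):return cv2.projectPoints(np.array(P,float),cv2.Rodrigues(A[:3,:3])[0],A[:3,3],s["mtx"],s["distortion"])[0][:,0]
def pts(p):
    dx,a,dz=p  # dx at z=.19
    L=np.array([(.011,.132),(-.011,.132),(.011,.216),(.015,.222),(.008,.262),(0,.274)])
    return np.c_[L[:,0]+dx+a*(L[:,1]-.19),0*L[:,0],L[:,1]+dz]
obs=np.array([279.6,325.6,203.8,194.4,185.2])
f=lambda p:pj(pts(p))[:4,1]-obs[:4]
r=least_squares(f,[0,0,0],x_scale=[1e-3,1e-2,1e-3]);print(r.x,f(r.x),pj(pts(r.x))[4:],pts(r.x)[-1])
g=lambda p:np.r_[f([p[0],0,p[1]])];r=least_squares(g,[0,0],x_scale=1e-3);print(r.x,r.fun,pj(pts([r.x[0],0,r.x[1]]))[4:])
print("ring pred",pj([(0,0,.286),(0,0,.284),(0,0,.288)]), "obs",(251,184))
S=pickle.load(open("scene5.pkl","rb"));C,M=setup();R0=np.array([.5386,-.183,.0507])
for h in (0,.012,.024,.06,.064,.15):print(h,((proj(S,R0+M[:,2]*h)[0]-[280,130]+.5)*5.4-.5).round(0))
E
```

```text
[-0.00289963 -0.01415301  0.00540974] [ 0.00197058  0.00606371 -0.1634048   0.15434836] [[251.4435141  186.51307495]
 [251.45469142 191.55692602]] [-0.00408849  0.          0.27940974]
[-0.00413245  0.00800155] [ 0.65736654 -0.44564211 -0.35401796 -0.03806743] [[251.44359548 185.7403374 ]
 [251.45441272 190.57926712]]
ring pred [[251.44783065 184.25896147]
 [251.44804858 184.9987618 ]
 [251.44761552 183.5296126 ]] obs (251, 184)
0 [267. 422.]
0.012 [266. 407.]
0.024 [264. 392.]
0.06 [258. 345.]
0.064 [257. 340.]
0.15 [241. 217.]
```

```bash
python3 - <<'E'
from bench import bot
from h import *
C,M=setup();o=ori(M,0).tolist();n=M[:,2]
ring=np.array([.5386,-.183,.0507])
def F():
    a=[]
    for _ in range(15):
        a.append(bot.get_contact_force());bot.wait(.01)
    return np.mean(a,0)@M
print(F().round(2),bot.get_t())
for h in(.006,.002,.0,-.002,-.004):
    st=bot.movel((ring+n*(.274+h)).tolist(),o,v=.04,until_force=12)
    f=F();p=np.array(bot.get_eef_pos());print(h,st,f.round(2),(M.T@(p-ring)*1000).round(2),round(bot.get_t(),2))
    if f[2]>3.5 or st:break
p,q=bot.get_eef_pos(),bot.get_orientation()
s=bot.snapshot("wrist");wext(s,p,q);pickle.dump(s,open("w6.pkl","wb"));cv2.imwrite("pics/w6c.png",cv2.resize(s["color"][140:240,200:300],None,fx=6,fy=6,interpolation=cv2.INTER_CUBIC))
s=bot.snapshot("scene");cv2.imwrite("pics/s6.png",cv2.resize(s["color"][160:230,290:360],None,fx=8,fy=8,interpolation=cv2.INTER_CUBIC))
E
```

```text
[-0.38  0.06 -1.15] 21.675
0.006 False [-0.49 -0.02 -1.  ] [-2.0000e-02 -0.0000e+00  2.7988e+02] 22.1
0.002 False [-0.41  0.15 -1.08] [-1.0000e-02 -2.0000e-02  2.7596e+02] 22.48
0.0 False [-0.28  0.13  0.16] [ 2.2000e-01 -6.0000e-02  2.7424e+02] 22.85
-0.002 False [-0.08  0.1   1.44] [ 2.1000e-01 -5.0000e-02  2.7218e+02] 23.23
-0.004 False [ 0.27 -0.11  2.39] [ 1.9000e-01 -5.0000e-02  2.7017e+02] 23.6
```

View pics/w6c.png

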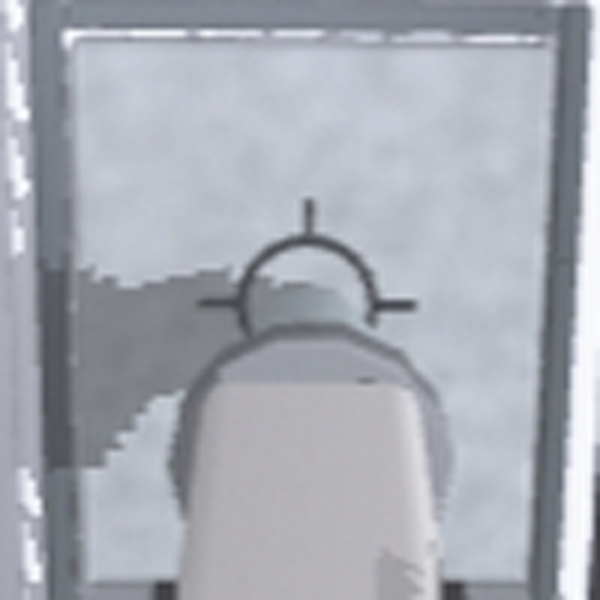

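View pics/s6.png

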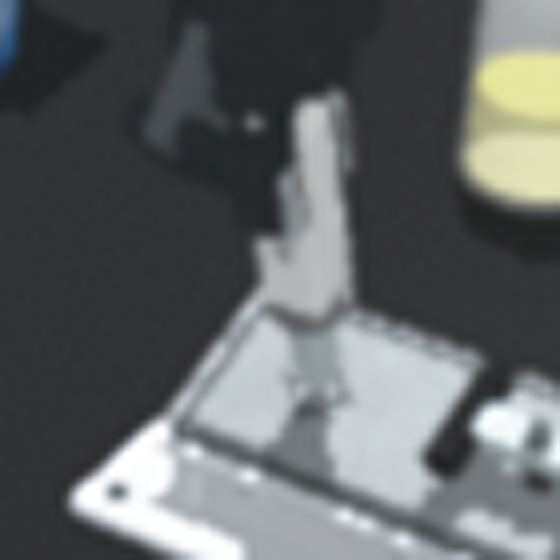

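```bash
python3 - <<'E'
from h import *
s=pickle.load(open("w6.pkl","rb"))
A=np.linalg.inv(s["tool_from_camera"])
def pj(P):return cv2.projectPoints(np.array(P,float),cv2.Rodrigues(A[:3,:3])[0],A[:3,3],s["mtx"],s["distortion"])[0][:,0].round(2)
for dx in(-.005,-.004,-.003,-.002,-.001,0,.001):
    print(dx,"ring",pj([(dx,0,.2702)])[0],"nose",pj([(dx+.008,0,.263),(dx,.008,.263),(dx,-.008,.263)]).tolist(),"coll",pj([(dx+.015,0,.217),(dx+.015,0,.223)]).tolist(),"hb",pj([(dx+.011,0,.217)])[0])
i=s["color"]
cv2.imwrite("pics/w6d.png",cv2.resize(i[175:215,225:280],None,fx=14,fy=14,interpolation=cv2.INTER_CUBIC))
cv2.imwrite("pics/w6e.png",cv2.resize(i[190:340,200:300],None,fx=6,fy=4,interpolation=cv2.INTER_CUBIC))
E
```

```text
-0.005 ring [251.46 196.47] nose [[251.45, 189.69], [261.99, 199.66], [240.93, 199.68]] coll [[251.44, 202.76], [251.44, 199.36]] hb [251.45 208.84]
-0.004 ring [251.46 195.27] nose [[251.44, 188.43], [262.0, 198.42], [240.91, 198.45]] coll [[251.44, 201.22], [251.43, 197.86]] hb [251.44 207.33]
-0.003 ring [251.45 194.06] nose [[251.44, 187.16], [262.01, 197.18], [240.9, 197.21]] coll [[251.43, 199.68], [251.43, 196.36]] hb [251.44 205.81]
-0.002 ring [251.45 192.84] nose [[251.44, 185.89], [262.02, 195.94], [240.88, 195.97]] coll [[251.43, 198.14], [251.43, 194.85]] hb [251.44 204.28]
-0.001 ring [251.45 191.63] nose [[251.44, 184.62], [262.04, 194.7], [240.87, 194.72]] coll [[251.43, 196.59], [251.43, 193.34]] hb [251.44 202.76]
0 ring [251.45 190.41] nose [[251.44, 183.35], [262.05, 193.45], [240.85, 193.47]] coll [[251.43, 195.04], [251.43, 191.83]] hb [251.44 201.22]
0.001 ring [251.45 189.18] nose [[251.44, 182.07], [262.06, 192.19], [240.84, 192.22]] coll [[251.43, 193.48], [251.42, 190.31]] hb [251.43 199.68]
```

View pics/w6d.png

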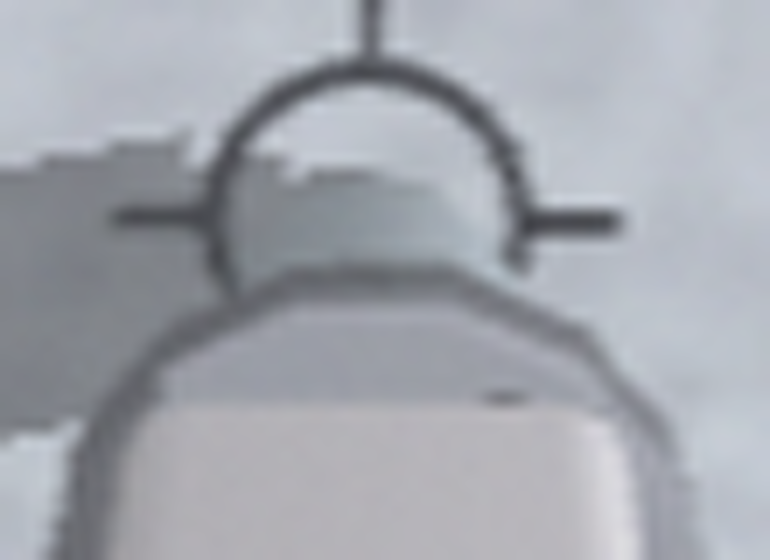

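View pics/w6e.png

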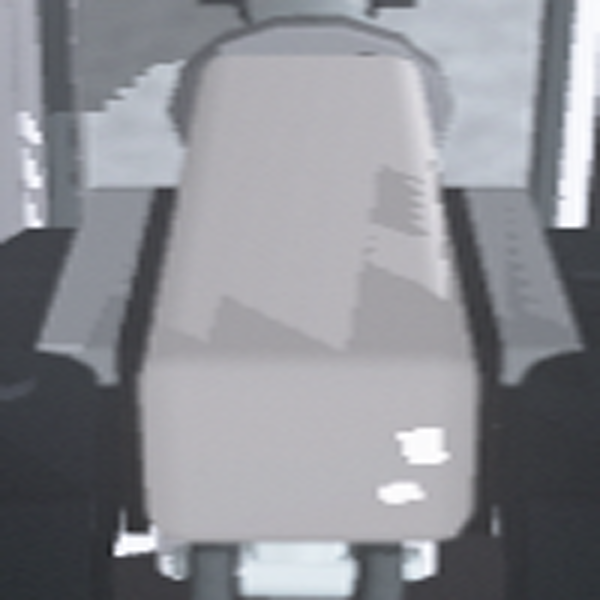

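```bash
python3 - <<'E'
from bench import bot
from h import *
C,M=setup();o=ori(M,0).tolist();n=M[:,2]
ring=np.array([.5386,-.183,.0507]); g=ring+M[:,1]*.0026
def F():
    a=[]
    for _ in range(25):
        a.append(bot.get_contact_force());bot.wait(.01)
    return np.mean(a,0)@M
bot.movel((ring+n*(.274+.006)).tolist(),o,v=.06)
bot.movel((g+n*(.274+.006)).tolist(),o,v=.03)
b=F();print(b.round(2))
for h in(-.002,-.004):
    st=bot.movel((g+n*(.274+h)).tolist(),o,v=.04,until_force=12)
    f=F();p=np.array(bot.get_eef_pos());print(h,st,(f-b).round(2),(M.T@(p-ring)*1000).round(2),round(bot.get_t(),2))
p,q=bot.get_eef_pos(),bot.get_orientation()
s=bot.snapshot("wrist");wext(s,p,q);pickle.dump(s,open("w7.pkl","wb"));cv2.imwrite("pics/w7d.png",cv2.resize(s["color"][175:215,225:280],None,fx=14,fy=14,interpolation=cv2.INTER_CUBIC))
s=bot.snapshot("scene");cv2.imwrite("pics/s7.png",cv2.resize(s["color"][160:230,290:400],None,fx=7,fy=7,interpolation=cv2.INTER_LANCZOS4))
print(bot.get_width())
E
```

```text
[-0.43  0.08 -0.99]
-0.002 False [ 0.28 -0.34  2.19] [2.3000e-01 2.5000e+00 2.7225e+02] 25.03
-0.004 False [ 0.61 -0.69  2.98] [2.2000e-01 2.5200e+00 2.7023e+02] 25.49
0.02152407636296563
```

View pics/w7d.png

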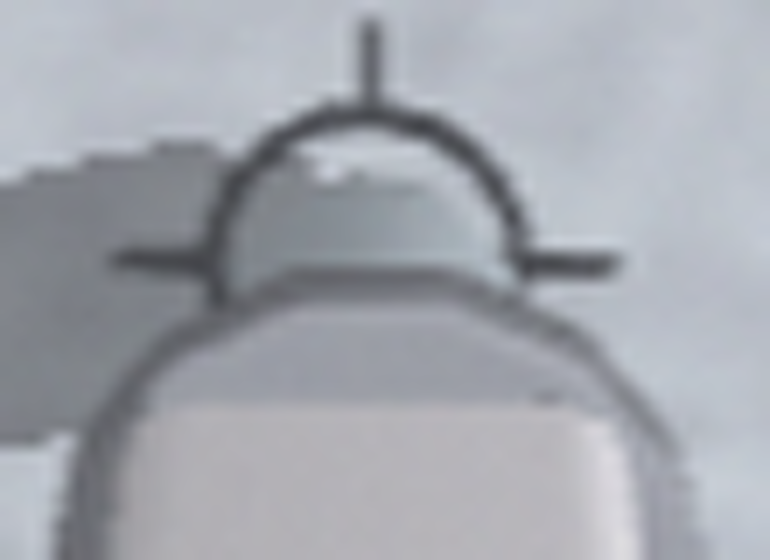

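View pics/s7.png

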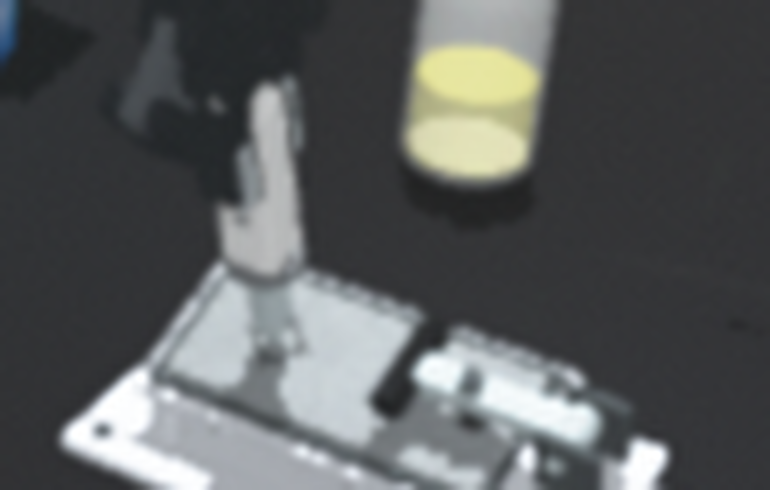

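```bash
python3 - <<'E'
from bench import bot
from h import *
s=bot.snapshot("scene");C,M=setup();ring=np.array([.5386,-.183,.0507])
k=14;x0,y0=310,185
im=cv2.resize(s["color"][y0:y0+35,x0:x0+40],None,fx=k,fy=k,interpolation=cv2.INTER_CUBIC)
im=cv2.convertScaleAbs(im,alpha=1.0);raw=im.copy()
def px(l):return ((proj(s,ring+M@np.array(l))-[x0,y0]+.5)*k-.5).astype(int)
t=np.linspace(0,2*np.pi,40)
pts=np.array([px((.0085*np.cos(a),.0085*np.sin(a),0))[0] for a in t]);cv2.polylines(im,[pts],True,(0,0,255),1)
for dy,c in((-.003,(255,0,0)),(0,(0,255,0)),(.003,(0,255,255))):
    for w in (-1,1):
        pts=np.array([px((.008*np.cos(a),dy+.008*np.sin(a),.007))[0] for a in t]);cv2.polylines(im,[pts],True,c,1)
    
cv2.imwrite("pics/ov.png",np.vstack([im]));cv2.imwrite("pics/ovr.png",raw)
E
```

```text
(no output)
```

View pics/ov.png

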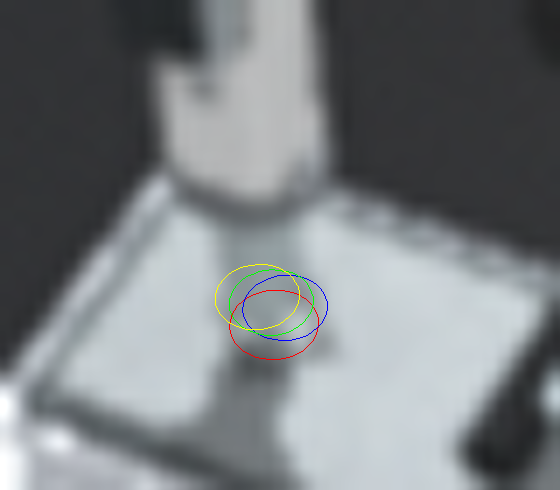

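View pics/ovr.png

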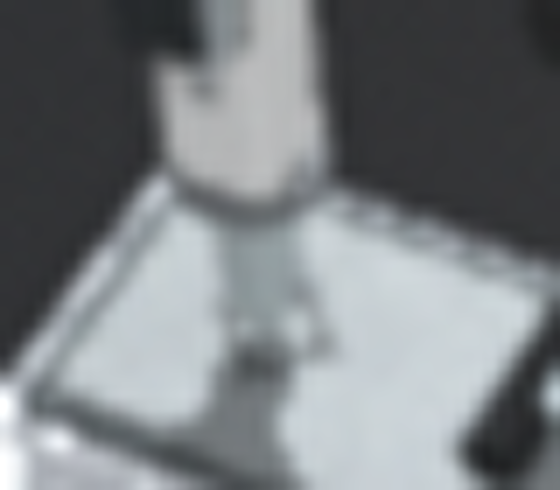

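```bash
python3 - <<'E'
from bench import bot
from h import *
C,M=setup();o=ori(M,0).tolist();n=M[:,2]
ring=np.array([.5386,-.183,.0507]); g=ring+M[:,1]*.0011
def F():
    a=[]
    for _ in range(30):
        a.append(bot.get_contact_force());bot.wait(.01)
    return np.mean(a,0)@M
g0=ring+M[:,1]*.0026
bot.movel((g0+n*(.274+.006)).tolist(),o,v=.06)
bot.movel((g+n*(.274+.006)).tolist(),o,v=.03)
b=F()
for h in(-.002,-.004):
    bot.movel((g+n*(.274+h)).tolist(),o,v=.03,until_force=12)
    f=F();p=np.array(bot.get_eef_pos());print(h,(f-b).round(2),(M.T@(p-ring)*1000).round(2),round(bot.get_t(),2))
q=bot.get_orientation()
s=bot.snapshot("wrist");cv2.imwrite("pics/w8d.png",cv2.resize(s["color"][140:340,190:310],None,fx=6,fy=3,interpolation=cv2.INTER_CUBIC))
s=bot.snapshot("scene");cv2.imwrite("pics/s8.png",cv2.resize(s["color"][185:220,310:350],None,fx=14,fy=14,interpolation=cv2.INTER_CUBIC))
print(q,o,bot.get_width())
E
```

```text
-0.002 [ 1.05 -0.04  2.33] [  0.31   1.01 272.32] 27.12
-0.004 [ 1.16 -0.16  3.49] [1.5000e-01 1.0500e+00 2.7014e+02] 27.62
[2.79191602e+00 2.63275981e-04 1.37068981e+00] [2.7925268031909276, 0.0, 1.3707963267948966] 0.02128422454837193
```

View pics/w8d.png

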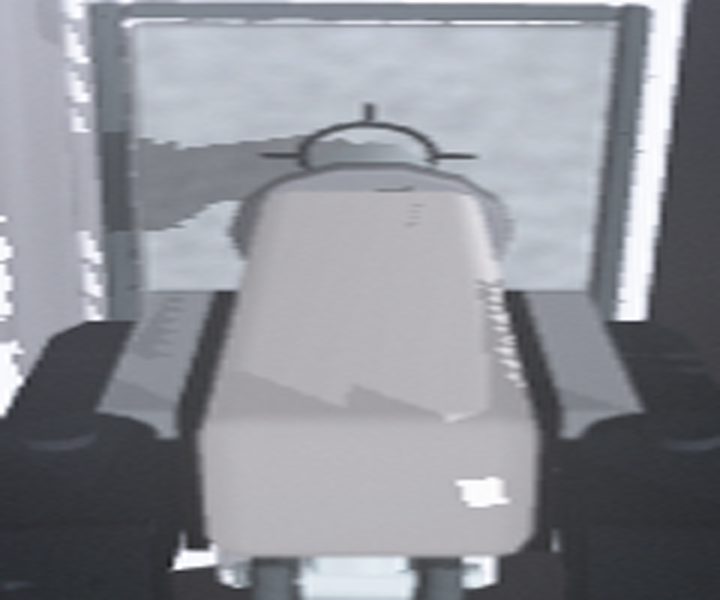

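View pics/s8.png

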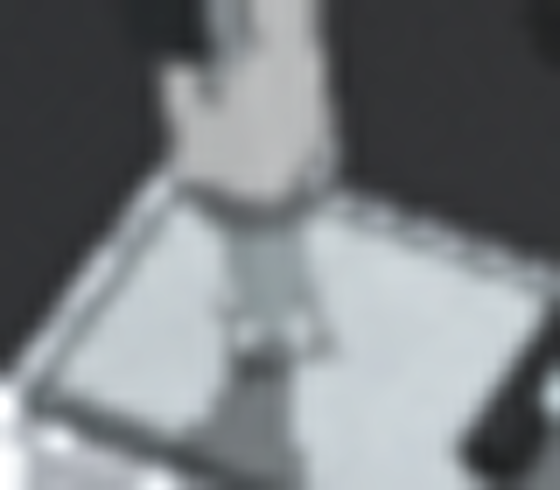

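```bash
python3 - <<'E'
from bench import bot
import numpy as np
bot.wait(.3);print(np.abs(bot.get_joint_velocities()).max(),bot.get_t())
bot.hand_in()
E
```

```text
0.002907550797103547 28.025
the job is handed in; nothing more can be done
```

I closed the clamp, took the white pen gauge out of its stand and pressed its tip onto the ring. I handed the job in at about 28 s while still holding the gauge there; no verdict is reported.

- **Clamp:** I swung it over with the closed fingers and pushed the bar down until it stopped. A second push moved it no further, and the pictures show it flat on the coupon.
- **Gauge choice:** I took the larger white pen in the stand, not the small white pen beside it or the green one.
- **Spring tip:** the last reading was 3.5 N along the coupon's face normal, which is about 5 mm of the 10 mm travel.
- **Grip and stillness:** the fingers read 21.3 mm on the 22 mm handle. The joints were practically still before hand-in.
- **Centring:** the cameras disagreed by about 3 mm along the coupon's long side. The wrist picture put the tip towards the clamp; the scene picture put it near centre or slightly the other way. I settled on a 1 mm shift, after which the scene picture showed the ring evenly on both sides of the nose. I estimate the tip is within about 2.5 mm of the ring's centre.
- **Squareness:** the tool was aligned to my fitted slope of the coupon, with the sideways turn good to perhaps a degree. The pen may lean up to about 2 degrees in the grip. I did not correct that, as it is inside the 7-degree limit.

I saw no bystander moved in the pictures, but I did not measure their positions afterwards.

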